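# Raise the counterweighted printing screen and register the blank

### The arm

A 6-joint arm with a two-finger parallel gripper is mounted at the origin on the work surface. World frame = base frame: x ahead of the robot, y to its left, z up, the work surface at z = 0. Lengths are in m, angles in rad, forces in N, time in s.
With the tool pointing down it reaches from about 0.3 to 0.75 m from the base axis. Payload 8.5 kg.
Tool frame: the origin (TCP) lies at the very end of the fingers, on their centre line; the grasp point (between the pads) lies ctrl.hold_point_z behind it (ctrl.hold_point_z is the distance from the TCP to the grasp point, in m); z points along the fingers, y is the line along which they close (so a half turn about z gives the same grasp; the last joint's range is limited). The gripper opens to 88 mm and grips with 3 to 60 N. Pads are 18 mm wide; open, the fingers measure 123 mm over their backs; the gripper's body (75 mm by 187 mm) begins 45 mm behind the grasp point.
Start: joints at [1.069, 0.381, 1.297, -0, 1.464, -0.215], TCP at [0.156, 0.528, 0.239] pointing down, gripper open.
Joint ranges: [-3.11, 3.11], [-0.89, 2.33], [0.22, 2.48], [-1.42, 4.56], [0.17, 2.85], [-2.88, 2.88]. Speed limits (rad/s): [2.39, 2.39, 3.14, 3.14, 3.14, 3.14].

### API

Orientations are given as a unit quaternion [w, x, y, z].
In Python, from cell import ctrl gives the robot as it stands.
- The arm moves only by the tool carry_out, never from a script. Its argument "commands" is a list of rows, each an object of numbers: "rx", "ry", "rz": the turn, a rotation vector about the tool's x, y, z in rad; "dx", "dy", "dz": the shift along the tool's x, y, z in mm; "claw": the closure, from 0 (fully open) to 1 (shut). In form: [{"rx": .., "ry": .., "rz": .., "dx": .., "dy": .., "dz": .., "claw": ..}, ...]. A call has 1 to 10 rows; each row is the pose to reach, as a shift and turn from the pose commanded when the call began, along the tool's axes at that moment; what a row does not reach only later rows make up. A row lasts 1/8 s, in which the tool goes at most 62.5 mm and 10.7 degrees, less where a joint would pass 70% of its speed; a pose out of reach is approached as far as the arm can. A call with a gripper value outside its range is refused whole. The fingers move at their own pace and stop on an object; "newtons" is the grip in N (left out, the last holds). Time passes only in rows, so rows that repeat a pose let the fingers close. It gives the time, the measured TCP pose, the force, the opening and the grip force at its end, in the units of the state.
- ctrl.state(): the state, without advancing time (a new reading comes with each control period).
- ctrl.camera(name): name is "scene" or "top" or "wrist"; returns (picture, depth): 384x512x3 uint8, blue, green, red; 384x512 float32, m along the optical axis (not along the pixel's ray), 0 where there is no reading.
- ctrl.calibration(name): a dict with "mtx" (3x3 intrinsics, pixels), "world_to_cam" (4x4, takes a point from world to camera coordinates); the wrist camera has in their place "tool_from_camera" (4x4, takes a point from camera to tool coordinates, whose origin is the TCP and whose axes are the flange's). Camera axes: x right, y down, z forward; pixel columns grow to the right and rows downward; lengths in m; the calibration is good to about 2 mm. A picture is of the moment at which its call begins: read the wrist's pose just before it. calibration takes no time and is no camera call.
- ctrl.finish_job(): hands the job in; it is judged then, once.
Trained networks look in the newest picture that a camera, given by its name, has taken for a name from the list of things; names that differ only in an ending like _2 or _b are one class to them, and where a whole thing is asked for, a point or a joint stands for the part that bears it (a point fixed in the world has none). Each returns a list of dicts, best first, with "score" (0 to 1); they miss things now and then, are a little off and sometimes report something else, mostly with a low value. They report only what shows in the picture. A call takes as long as a camera call.
- ctrl.look_for(camera, target): "point" ([x, y, z] in m, in world coordinates, good to about 4 mm: the middle of the surface that is visible of it).
- ctrl.silhouettes(camera, target): "mask" (384x512 bool, what is visible of it).
- ctrl.tip_of(camera, target): "point" ([x, y, z] in m, in world coordinates, good to about 4 mm: a listed point, or the origin of a listed thing).
The state is a dict: "time_s": time; "joint_pos": joint angles; "dq": joint speeds; "joint_efforts": joint torques, N m; "ee_pos": TCP position; "tool_rot": TCP orientation; "wrist_force": force on the tool from outside, world axes, zero at the start; "wrist_torque": the same for the moment, N m; "width": opening from 0.0 (shut) to 1.0 (fully open); "grasp_force": force on a finger pad.
Only numpy, scipy, OpenCV 4.12 (cv2) and the standard library are available. Lean on these libraries where they do the work, as an engineer would, in place of code of your own. Each camera call takes 0.05 s, during which the arm holds its last target. There are 200 camera calls.

### The job

Push the screen of the little printing press up with the fingertips, past its balance point, so that it stays raised on its own. Then push the plywood blank on the bed sideways with the fingertips until its long edge lies flush along the side stop. Pick nothing up, and leave the other things on the table and bed where they are.

Things in the scene. Friction and masses are not known exactly. Their poses are not given: they have to be found in the camera images.
- press: small fixed screen-printing press. Origin on the table under the hinge line, midway; x from its front (handle side, nearer the robot) to its back, y to its left seen from the front, z up. Flat bed, top 30 mm above the table, from x = -225 to +10 mm, y = -200 to +200 mm. Two hinge cheeks, 85 mm high, at x = -17 to +13, y = +/-135 mm
- screen (a joint): angle of the screen (rad): 0 = down and level, grows as the front is pushed up, 1.35 = raised, at its stop. Its counterweight balances it at about 0.82 rad: let go below that it sinks back, above that it tips on slowly (damped) to the stop in some seconds and stays. At the handle it takes about 2.5 to 3.5 N upward at first, less as it rises
- screen_handle (a point): middle of the screen's handle, a round bar 14 mm thick, 150 mm long, parallel to the hinge. When down it lies 250 mm in front of the hinge line and 45 mm above it (110 mm above the table), free space below; it moves and turns with the screen, ending 320 mm above the table. Two struts, 65 mm either side of its middle, slope down and back to the frame, whose front face is 35 mm behind the bar
- screen_hinge (a point): middle of the hinge line, 65 mm above the table; the line runs along the press's y. The screen hung on it is an aluminium frame 195 (front to back) x 240 mm, 20 mm thick, underside 48 mm above the table when down, closed by thin translucent mesh; behind and above the hinge is its counterweight, a steel bar 46 mm thick
- blank: loose plywood plaque lying flat on the bed below the screen, 110 mm along its x, 80 mm along its y, 15 mm thick, about 0.1 kg; origin at the centre of its underside. It starts roughly, not exactly, parallel to the stop
- blank_edge (a point): middle of the blank's left long edge face (the blank's +y face), at half its thickness: the edge that must meet the stop
- side_stop (a point): point on the face of the side stop that the blank must meet, 6 mm above the bed, 160 mm in front of the hinge line. The stop is a fixed aluminium strip on the left of the bed (the blank starts 45 to 90 mm to its right), parallel to the press's x, 12 mm high, 14 mm thick, 145 mm long, from 80 to 225 mm in front of the hinge line
- ink_jar: bystander: low screw-top ink jar, 48 mm across, 75 mm tall, standing on the left wing of the press bed; origin at the centre of its underside
- tape_roll: bystander: roll of paper tape lying flat, 60 mm across, 24 mm high, on the right rear of the press bed; origin at the centre of its underside
- squeegee: bystander: printing squeegee lying on the table to the right of the press, 160 x 45 x 34 mm; origin under its wooden grip
- ink_bottle: bystander: dark ink bottle with a white cap, 60 mm across, 150 mm tall, on the table to the left of the press; origin at the centre of its underside
- paint_tin: bystander: open watercolour tin, 85 x 170 x 16 mm with its lid standing 75 mm high, left on the table; origin at the centre of its underside
- water_cup: bystander: white plastic cup, 72 mm across, 85 mm tall, left on the table; origin at the centre of its underside
- marker: bystander: flat highlighter pen, about 140 x 24 x 14 mm, right on the table; origin on its underside
- brush: bystander: paint brush lying on the right of the table; origin on its underside

How it is judged:
On the way, in this order (a step that is already met when the one before it is completed fails the run):
1. the screen is raised past its balance point, at its stop (value of joint screen above 1.25 rad), for 0.3 s.
2. the blank lies flush along the side stop, the screen still up (value of joint screen above 1.25 rad and y of blank_edge in the frame of press between 0.096 and 0.104 m and angle between the x axis of blank and the x axis of press, either way round below 0.06 rad and x of blank in the frame of press between -0.205 and -0.1 m and z of blank in the frame of press below 0.034 m and angle between blank's own z axis and vertical below 0.06 rad), for 0.2 s.
At the end, for the whole second after the job is handed in: the screen stands raised by itself (joint above 1.25 rad); the blank lies flat and at rest on the bed, its left long edge within 4 mm of the side stop's face and within 0.06 rad of parallel to it, its centre 100 to 205 mm in front of the hinge line (all of step 2 and linear speed of blank below 0.01 m/s); the robot touches nothing.
It fails at once if the blank is lifted more than 12 mm off the bed (z of blank in the frame of press above 0.042 m).
It fails at once if another thing on the table or bed is moved more than 30 mm (distance of any of ink_jar, tape_roll, squeegee, ink_bottle, paint_tin, water_cup, marker, brush from where it was at the start of the episode above 0.03 m).
It also fails if it takes over 67 s, if anything falls off the work surface, if the arm or the gripper's body presses on something with over 40 N, if the wrist force passes 120 N, or if a joint passes its speed limit or range.

## Working session

There is one attempt and no reset: what is moved stays moved. The work goes in short steps, Python scripts to look and compute and a tool call to move; the robot and the scene stay as the last step left them, time stands still between calls to the robot, and variables do not carry over. Pictures are saved under pics/ and viewed, at most 10 in all, crops included, and the job is handed in when it is done.

Besides the shell and the picture viewer there is one more tool, called by a JSON object that holds its "fn" and its "kwargs", one argument or row to a line. carry_out: Moves the arm, as the interface text tells. Its arguments: {"type":"object","properties":{"commands":{"type":"array","items":{"type":"object","properties":{"rx":{"type":"number"},"ry":{"type":"number"},"rz":{"type":"number"},"dx":{"type":"number"},"dy":{"type":"number"},"dz":{"type":"number"},"claw":{"type":"number"}}}},"newtons":{"type":"number"}},"required":["commands"]}

```bash
mkdir -p pics
cat > m.py <<'E'
from cell import ctrl
import cv2, numpy as np
np.set_printoptions(precision=4,suppress=True)
E
python3 - <<'E'
from m import *
s=ctrl.state();print(s['time_s'],s['ee_pos'],s['tool_rot'])
ims=[]
for c in('scene','top'):
    im,d=ctrl.camera(c);cv2.imwrite(f'pics/{c}0.png',im)
    for t in('screen_handle','screen_hinge','blank','blank_edge','side_stop','press','ink_jar','ink_bottle','tape_roll','squeegee','paint_tin','water_cup'):
        try:
            r=ctrl.tip_of(c,t);print(c,t,[(np.round(x['point'],4).tolist(),round(x['score'],2)) for x in r[:2]])
        except Exception as e:print(t,e)
E
```

```text
0.0 [0.1554 0.5273 0.2382] [-0.0002  0.1429  0.9897 -0.0007]
scene screen_handle [([0.4988, -0.0613, 0.1082], 0.77)]
scene screen_hinge [([0.7384, 0.0023, 0.0632], 0.79), ([0.5874, 0.137, 0.0281], 0.17)]
scene blank []
scene blank_edge []
scene side_stop [([0.5569, 0.0621, 0.034], 0.68)]
scene press []
scene ink_jar [([0.5881, 0.1395, 0.0293], 0.58)]
scene ink_bottle [([0.5971, 0.2246, 0.0021], 0.79)]
scene tape_roll [([0.7386, -0.1668, 0.0291], 0.76), ([0.4479, -0.3454, 0.0009], 0.3)]
scene squeegee [([0.6328, -0.2948, 0.0037], 0.84), ([0.5954, 0.2249, 0.005], 0.31)]
scene paint_tin [([0.3712, 0.5158, -0.0023], 0.91), ([0.5001, -0.0643, 0.1084], 0.7)]
scene water_cup [([0.3539, 0.3377, 0.002], 0.78)]
top screen_handle [([0.501, -0.0685, 0.1053], 0.59), ([0.3534, 0.337, 0.0038], 0.23)]
top screen_hinge [([0.7367, 0.0116, 0.0613], 0.78), ([0.5547, 0.0575, 0.0362], 0.74)]
top blank []
top blank_edge []
top side_stop [([0.5585, 0.0578, 0.0346], 0.9), ([0.735, -0.1736, 0.0298], 0.69)]
top press [([0.7384, 0.0051, -0.0025], 0.7)]
top ink_jar [([0.5873, 0.1378, 0.0336], 0.48)]
top ink_bottle [([0.4987, -0.0678, 0.1087], 0.58), ([0.7383, 0.007, -0.0048], 0.33)]
top tape_roll [([0.7324, -0.171, 0.0288], 0.73)]
top squeegee [([0.634, -0.2958, 0.0013], 0.58)]
top paint_tin [([0.3734, 0.5124, -0.002], 0.9), ([0.5537, 0.0595, 0.0362], 0.62)]
top water_cup [([0.355, 0.3364, 0.0041], 0.93)]
```

View pics/scene0.png

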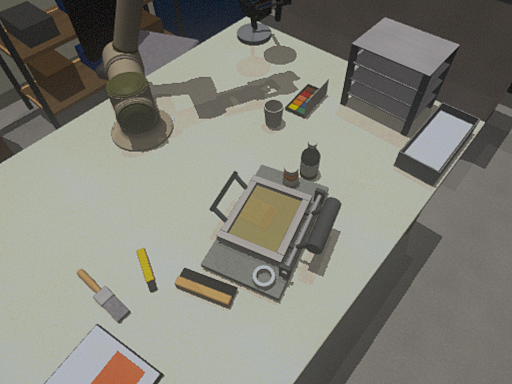

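View pics/top0.png

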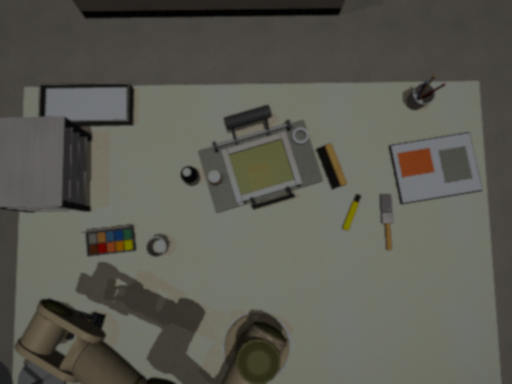

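The screen is down. In the scene view the handle is near px (230,197), the blank shows through the mesh near (265,213), the jar is at (290,175) and the tape at (264,275). The top view agrees, so the press yaw is about 0.29 rad. I'll push the bar up with closed fingers tilted forward.

```bash
cat >> m.py <<'E'
from scipy.spatial.transform import Rotation as Ro
H=np.array([.7376,.007,0]); YAW=.292
P=Ro.from_euler('z',YAW)
def w(x,y,z): return H+P.apply([x,y,z])      # press -> world (m)
def press(p): return P.inv().apply(np.array(p)-H)
def cur():
    s=ctrl.state();q=s['tool_rot'];return np.array(s['ee_pos']),Ro.from_quat([q[1],q[2],q[3],q[0]]),s
def tool(tilt): # z forward-down, tilt from vertical; y along press y
    z=np.array([np.sin(tilt),0,-np.cos(tilt)]);y=np.array([0,1,0.]);x=np.cross(y,z)
    return P*Ro.from_matrix(np.c_[x,y,z])
def go(*targets): # (press xyz m, tilt)
    p,R,s=cur();print('t',s['time_s'],'press',press(p),'F',P.inv().apply(s['wrist_force']))
    for X,t in targets:
        print('d mm',R.inv().apply(w(*X)-p)*1e3,'r',(R.inv()*tool(t)).as_rotvec())
E
python3 - <<'E'
from m import *
print(ctrl.hold_point_z, tool(.8).as_matrix()[:,1])
go(((-.36,0,.2),.8),((-.32,0,.10),.8))
E
```

```text
0.0187 [-0.2879  0.9577  0.    ]
t 1.3 press [-0.4075  0.666   0.2388] F [0.4375 0.2816 0.0626]
d mm [-404.1373 -531.5356   38.7488] r [-0.2314 -0.777  -0.5473]
d mm [-437.6202 -509.6561  138.7497] r [-0.2314 -0.777  -0.5473]
```

{"fn": "carry_out", "kwargs": {
  "commands": [
    {"dx": -60,"dy": -80,"dz": 0,"claw": 1},
    {"dx": -100,"dy": -130,"dz": 0,"claw": 1},
    {"dx": -140,"dy": -180,"dz": 0,"rx": -0.05,"ry": -0.15,"rz": -0.1,"claw": 1},
    {"dx": -180,"dy": -230,"dz": 0,"rx": -0.1,"ry": -0.3,"rz": -0.2,"claw": 1},
    {"dx": -215,"dy": -280,"dz": 0,"rx": -0.14,"ry": -0.45,"rz": -0.3,"claw": 1},
    {"dx": -250,"dy": -330,"dz": 5,"rx": -0.17,"ry": -0.57,"rz": -0.4,"claw": 1},
    {"dx": -290,"dy": -380,"dz": 10,"rx": -0.2,"ry": -0.67,"rz": -0.47,"claw": 1},
    {"dx": -325,"dy": -430,"dz": 20,"rx": -0.23,"ry": -0.777,"rz": -0.547,"claw": 1},
    {"dx": -365,"dy": -480,"dz": 30,"rx": -0.23,"ry": -0.777,"rz": -0.547,"claw": 1},
    {"dx": -404,"dy": -531,"dz": 39,"rx": -0.231,"ry": -0.777,"rz": -0.547,"claw": 1}
  ]
}}

```text
$.commands[0]: bad value
```

Run:
```python
from m import *
go(((-.36,0,.2),.8),((-.32,0,.09),.8),((-.25,0,.075),.8))
im,d=ctrl.camera('wrist');cv2.imwrite('pics/w1.png',im)
for c in('scene','wrist','top'):
    if c!='wrist':ctrl.camera(c)
    for x in ctrl.tip_of(c,'screen_handle')[:2]:print(c,press(x['point']),x['score'])
```

```text
t 1.3 press [-0.4075  0.666   0.2388] F [0.4375 0.2816 0.0626]
d mm [-404.1373 -531.5356   38.7488] r [-0.2314 -0.777  -0.5473]
d mm [-437.6201 -509.6562  148.7497] r [-0.2314 -0.777  -0.5473]
d mm [-496.2177 -471.3643  163.7513] r [-0.2314 -0.777  -0.5473]
scene [-0.2478  0.0034  0.1097] 0.96
scene [-0.1076  0.1688  0.0276] 0.19
top [-0.2493 -0.0037  0.1104] 0.55
```

{"fn": "carry_out", "kwargs": {
  "commands": [
    {"dx": -40,"dy": -53,"dz": 0,"rx": 0,"ry": 0,"rz": 0,"claw": 1},
    {"dx": -80,"dy": -106,"dz": 0,"rx": 0,"ry": 0,"rz": 0,"claw": 1},
    {"dx": -120,"dy": -160,"dz": 0,"rx": -0.05,"ry": -0.15,"rz": -0.1,"claw": 1},
    {"dx": -160,"dy": -212,"dz": 0,"rx": -0.1,"ry": -0.3,"rz": -0.2,"claw": 1},
    {"dx": -200,"dy": -265,"dz": 0,"rx": -0.14,"ry": -0.45,"rz": -0.3,"claw": 1},
    {"dx": -240,"dy": -318,"dz": 5,"rx": -0.17,"ry": -0.57,"rz": -0.4,"claw": 1},
    {"dx": -280,"dy": -370,"dz": 10,"rx": -0.2,"ry": -0.67,"rz": -0.47,"claw": 1},
    {"dx": -320,"dy": -424,"dz": 20,"rx": -0.231,"ry": -0.777,"rz": -0.547,"claw": 1},
    {"dx": -360,"dy": -476,"dz": 30,"rx": -0.231,"ry": -0.777,"rz": -0.547,"claw": 1},
    {"dx": -404,"dy": -531,"dz": 39,"rx": -0.231,"ry": -0.777,"rz": -0.547,"claw": 1}
  ]
}}

```text
time_s: 2.85
ee_pos: [0.2983, 0.1337, 0.2179]
tool_rot: [0.308, -0.108, 0.942, 0.075]
wrist_force: [0.2, 1.0, -0.0]
width: 0.007
grasp_force: 0.0
```

Run:
```python
from m import *
go(((-.36,0,.2),.8),((-.32,0,.09),.8),((-.25,0,.075),.8))
im,d=ctrl.camera('wrist');cv2.imwrite('pics/w1.png',im)
for x in ctrl.tip_of('wrist','screen_handle')[:2]:print(press(x['point']),x['score'])
print(cur()[2]['joint_pos'],cur()[2]['width'])
```

```text
t 2.85 press [-0.3842  0.2478  0.2179] F [ 0.5177  0.8744 -0.0242]
d mm [ -27.5466 -247.2888   19.735 ] r [ 0.0307 -0.1565 -0.0792]
d mm [   6.1827 -254.0017  131.6156] r [ 0.0307 -0.1565 -0.0792]
d mm [ -40.7624 -252.3945  185.6394] r [ 0.0307 -0.1565 -0.0792]
[-0.2454  0.      0.1066] 0.56
[-0.2489 -0.2904  2.2458  0.5456  0.707  -2.3742] 0.003276149990536653
```

{"fn": "carry_out", "kwargs": {
  "commands": [
    {"dx": -5,"dy": -40,"dz": 5,"rx": 0.0,"ry": -0.03,"rz": -0.02,"claw": 1},
    {"dx": -10,"dy": -85,"dz": 8,"rx": 0.01,"ry": -0.07,"rz": -0.04,"claw": 1},
    {"dx": -15,"dy": -130,"dz": 12,"rx": 0.02,"ry": -0.1,"rz": -0.06,"claw": 1},
    {"dx": -20,"dy": -175,"dz": 15,"rx": 0.03,"ry": -0.156,"rz": -0.079,"claw": 1},
    {"dx": -25,"dy": -215,"dz": 18,"rx": 0.031,"ry": -0.156,"rz": -0.079,"claw": 1},
    {"dx": -27,"dy": -250,"dz": 20,"rx": 0.031,"ry": -0.156,"rz": -0.079,"claw": 1},
    {"dx": -27,"dy": -250,"dz": 20,"rx": 0.031,"ry": -0.156,"rz": -0.079,"claw": 1},
    {"dx": -27,"dy": -250,"dz": 20,"rx": 0.031,"ry": -0.156,"rz": -0.079,"claw": 1}
  ]
}}

```text
time_s: 3.95
ee_pos: [0.4341, -0.0317, 0.2692]
tool_rot: [0.355, -0.112, 0.927, 0.048]
wrist_force: [-0.9, 0.2, 0.2]
width: 0.005
grasp_force: 0.0
```

Run:
```python
from m import *
go(((-.36,0,.2),.8),((-.32,0,.09),.8),((-.25,0,.075),.8))
im,d=ctrl.camera('wrist');cv2.imwrite('pics/w2.png',im)
for x in ctrl.tip_of('wrist','screen_handle')[:2]:print(press(x['point']),x['score'])
print(cur()[2]['joint_pos'],cur()[2]['width'])
```

```text
t 3.95 press [-0.3018  0.0503  0.2692] F [-0.8062  0.4175  0.233 ]
d mm [ 87.3863 -53.6774  13.7585] r [-0.0257 -0.0673 -0.0407]
d mm [131.2454 -52.859  122.2744] r [-0.0257 -0.0673 -0.0407]
d mm [ 89.3083 -49.7044 180.2083] r [-0.0257 -0.0673 -0.0407]
[-0.2499  0.0005  0.1075] 0.84
[-0.0682  0.2489 -0.0012] 0.65
[-0.6957 -0.0796  1.9782  0.7552  0.9179 -2.8816] 0.0031417886296038404
```

View pics/w2.png

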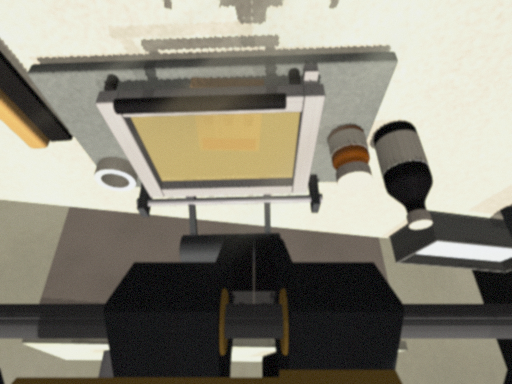

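The wrist view shows the press from the handle side, with the black handle bar near (200,103). Joint 6 sits at its limit, so I'll use the half-turned tool.

{"fn": "carry_out", "kwargs": {
  "commands": [
    {"dx": 0,"dy": 0,"dz": 0,"rx": 0,"ry": 0,"rz": 0.18,"claw": 1},
    {"dx": 0,"dy": 0,"dz": 0,"rx": 0,"ry": 0,"rz": 0.36,"claw": 1},
    {"dx": 0,"dy": 0,"dz": 0,"rx": 0,"ry": 0,"rz": 0.54,"claw": 1},
    {"dx": 0,"dy": 0,"dz": 0,"rx": 0,"ry": 0,"rz": 0.72,"claw": 1},
    {"dx": 0,"dy": 0,"dz": 0,"rx": 0,"ry": 0,"rz": 0.9,"claw": 1},
    {"dx": 0,"dy": 0,"dz": 0,"rx": 0,"ry": 0,"rz": 1.08,"claw": 1},
    {"dx": 0,"dy": 0,"dz": 0,"rx": 0,"ry": 0,"rz": 1.26,"claw": 1},
    {"dx": 0,"dy": 0,"dz": 0,"rx": 0,"ry": 0,"rz": 1.44,"claw": 1},
    {"dx": 0,"dy": 0,"dz": 0,"rx": 0,"ry": 0,"rz": 1.62,"claw": 1},
    {"dx": 0,"dy": 0,"dz": 0,"rx": 0,"ry": 0,"rz": 1.8,"claw": 1}
  ]
}}

```text
time_s: 5.3
ee_pos: [0.4333, -0.0313, 0.2691]
tool_rot: [0.182, 0.658, 0.662, 0.309]
wrist_force: [0.6, 0.1, 0.3]
width: 0.003
grasp_force: 0.0
```

```bash
sed -i 's/y=np.array(\[0,1,0.\])/y=np.array([0,-1,0.])/' m.py
python3 - <<'E'
from m import *
go(((-.36,0,.2),.8),((-.32,0,.09),.8),((-.25,0,.075),.8))
print(cur()[2]['joint_pos'],cur()[2]['width'])
E
```

```text
t 5.3 press [-0.3025  0.0509  0.2691] F [ 0.6196 -0.0513  0.2826]
d mm [-72.9611 -71.8202  14.1261] r [-0.0223  0.0736  1.2946]
d mm [ -82.3421 -114.7434  122.6139] r [-0.0223  0.0736  1.2946]
d mm [-69.4988 -74.7334 180.5729] r [-0.0223  0.0736  1.2946]
[-0.6957 -0.0811  1.9799  0.7555  0.9179 -1.0762] 0.0026036513576351405
```

{"fn": "carry_out", "kwargs": {
  "commands": [
    {"dx": -10,"dy": -10,"dz": 2,"rx": 0,"ry": 0.01,"rz": 0.18,"claw": 1},
    {"dx": -20,"dy": -20,"dz": 4,"rx": 0,"ry": 0.02,"rz": 0.36,"claw": 1},
    {"dx": -30,"dy": -30,"dz": 6,"rx": -0.01,"ry": 0.03,"rz": 0.54,"claw": 1},
    {"dx": -40,"dy": -40,"dz": 8,"rx": -0.01,"ry": 0.04,"rz": 0.72,"claw": 1},
    {"dx": -50,"dy": -50,"dz": 10,"rx": -0.01,"ry": 0.05,"rz": 0.9,"claw": 1},
    {"dx": -60,"dy": -60,"dz": 12,"rx": -0.02,"ry": 0.06,"rz": 1.08,"claw": 1},
    {"dx": -73,"dy": -72,"dz": 14,"rx": -0.022,"ry": 0.074,"rz": 1.295,"claw": 1},
    {"dx": -73,"dy": -72,"dz": 14,"rx": -0.022,"ry": 0.074,"rz": 1.295,"claw": 1},
    {"dx": -73,"dy": -72,"dz": 14,"rx": -0.022,"ry": 0.074,"rz": 1.295,"claw": 1}
  ]
}}

```text
time_s: 6.42
ee_pos: [0.3937, -0.0974, 0.2007]
tool_rot: [-0.055, 0.911, 0.138, 0.386]
wrist_force: [-0.5, -0.5, -0.0]
width: 0.008
grasp_force: 0.0
```

Run:
```python
from m import *
go(((-.36,0,.2),.8),((-.32,0,.09),.8),((-.25,0,.075),.8))
print(cur()[2]['joint_pos'],cur()[2]['width'])
```

```text
t 6.425 press [-0.3594 -0.001   0.2007] F [-0.6012 -0.3527 -0.0096]
d mm [-0.9005 -0.9734  0.096 ] r [-0.0005 -0.0004  0.0089]
d mm [-51.9854  -1.3812 105.4059] r [-0.0005 -0.0004  0.0089]
d mm [-14.0043  -1.0149 166.0879] r [-0.0005 -0.0004  0.0089]
[-1.0471  0.0373  2.1728  0.9877  0.9916 -0.3754] 0.008265505867348946
```

Run:
```python
from m import *
pts=[((-.32,0,.085),.8),((-.252,0,.072),.8)]
for th in np.linspace(0,1.1,12):
    a=th+.178; pts.append(((-.254*np.cos(a)+.0046,0,.065+.254*np.sin(a)-.0268),.8))
go(*pts)
```

```text
t 6.425 press [-0.3594 -0.001   0.2007] F [-0.6012 -0.3527 -0.0096]
d mm [-55.5735  -1.4117 108.8879] r [-0.0005 -0.0004  0.0089]
d mm [-17.5499  -1.0462 166.7417] r [-0.0005 -0.0004  0.0089]
d mm [ -4.9261  -0.935  163.7065] r [-0.0005 -0.0004  0.0089]
d mm [ 16.8189  -0.747  150.6015] r [-0.0005 -0.0004  0.0089]
d mm [ 39.7635  -0.5473 139.7329] r [-0.0005 -0.0004  0.0089]
d mm [ 63.6785  -0.3378 131.2093] r [-0.0005 -0.0004  0.0089]
d mm [ 88.3249  -0.1208 125.1159] r [-0.0005 -0.0004  0.0089]
d mm [113.4565   0.1018 121.5135] r [-0.0005 -0.0004  0.0089]
d mm [138.8222   0.3275 120.4383] r [-0.0005 -0.0004  0.0089]
d mm [164.1684   0.5543 121.9008] r [-0.0005 -0.0004  0.0089]
d mm [189.242    0.7797 125.8866] r [-0.0005 -0.0004  0.0089]
d mm [213.7924   1.0016 132.3557] r [-0.0005 -0.0004  0.0089]
d mm [237.5744   1.2178 141.2436] r [-0.0005 -0.0004  0.0089]
d mm [260.3503   1.426  152.4613] r [-0.0005 -0.0004  0.0089]
```

{"fn": "carry_out", "kwargs": {
  "commands": [
    {"dx": -28,"dy": 0,"dz": 54,"rx": 0,"ry": 0,"rz": 0,"claw": 1},
    {"dx": -55,"dy": -1,"dz": 109,"rx": 0,"ry": 0,"rz": 0,"claw": 1},
    {"dx": -40,"dy": -1,"dz": 132,"rx": 0,"ry": 0,"rz": 0,"claw": 1},
    {"dx": -25,"dy": -1,"dz": 155,"rx": 0,"ry": 0,"rz": 0,"claw": 1},
    {"dx": -18,"dy": -1,"dz": 167,"rx": 0,"ry": 0,"rz": 0,"claw": 1},
    {"dx": -18,"dy": -1,"dz": 167,"rx": 0,"ry": 0,"rz": 0,"claw": 1},
    {"dx": -12,"dy": -1,"dz": 166,"rx": 0,"ry": 0,"rz": 0,"claw": 1},
    {"dx": -5,"dy": -1,"dz": 164,"rx": 0,"ry": 0,"rz": 0,"claw": 1},
    {"dx": 3,"dy": -1,"dz": 159,"rx": 0,"ry": 0,"rz": 0,"claw": 1},
    {"dx": 3,"dy": -1,"dz": 159,"rx": 0,"ry": 0,"rz": 0,"claw": 1}
  ]
}}

```text
time_s: 7.68
ee_pos: [0.5038, -0.0638, 0.0924]
tool_rot: [-0.055, 0.911, 0.137, 0.386]
wrist_force: [-4.0, -1.8, -2.2]
width: 0.002
grasp_force: 2.2
```

Run:
```python
from m import *
pts=[]
for th in np.linspace(0.1,1.2,12):
    a=th+.178; pts.append(((-.254*np.cos(a)+.0046,0,.065+.254*np.sin(a)-.0268),.8))
go(*pts)
im,d=ctrl.camera('wrist');cv2.imwrite('pics/w3.png',im)
for x in ctrl.tip_of('wrist','screen_handle')[:2]:print(press(x['point']),x['score'])
print(cur()[2]['joint_pos'],cur()[2]['width'])
```

```text
t 7.675 press [-0.2443 -0.0005  0.0924] F [-4.3427 -0.5344 -2.1667]
d mm [14.3685 -0.4244 -7.447 ] r [ 0.0013 -0.0003  0.0069]
d mm [ 37.3121  -0.2532 -18.3181] r [ 0.0013 -0.0003  0.0069]
d mm [ 61.2265  -0.0783 -26.8444] r [ 0.0013 -0.0003  0.0069]
d mm [ 85.8725   0.0985 -32.9405] r [ 0.0013 -0.0003  0.0069]
d mm [111.0041   0.2755 -36.5456] r [ 0.0013 -0.0003  0.0069]
d mm [136.37     0.4508 -37.6237] r [ 0.0013 -0.0003  0.0069]
d mm [161.7168   0.6229 -36.1639] r [ 0.0013 -0.0003  0.0069]
d mm [186.7913   0.7898 -32.1809] r [ 0.0013 -0.0003  0.0069]
d mm [211.3429   0.95   -25.7145] r [ 0.0013 -0.0003  0.0069]
d mm [235.1264   1.1019 -16.8293] r [ 0.0013 -0.0003  0.0069]
d mm [257.904    1.2439  -5.6141] r [ 0.0013 -0.0003  0.0069]
d mm [279.4483   1.3747   7.8192] r [ 0.0013 -0.0003  0.0069]
[-0.2453 -0.0014  0.1174] 0.6
[-0.6752  0.4373  2.1312  1.5108  0.6322 -0.7219] 0.006027805931010407
```

View pics/w3.png

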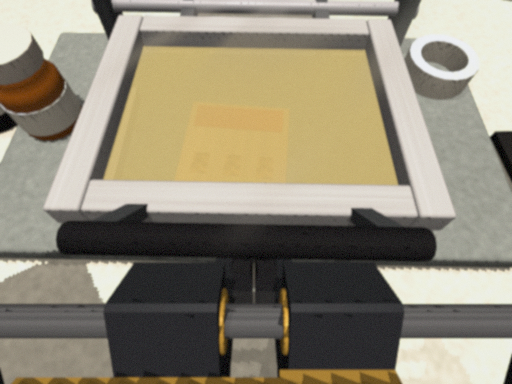

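The black bar (row ~240) lies over the closed fingers, with contact felt at about 5 N. Next I'll follow the arc.

{"fn": "carry_out", "kwargs": {
  "commands": [
    {"dx": 7,"dy": 0,"dz": -4,"rx": 0,"ry": 0,"rz": 0,"claw": 1},
    {"dx": 14,"dy": 0,"dz": -7,"rx": 0,"ry": 0,"rz": 0,"claw": 1},
    {"dx": 26,"dy": 0,"dz": -13,"rx": 0,"ry": 0,"rz": 0,"claw": 1},
    {"dx": 37,"dy": 0,"dz": -18,"rx": 0,"ry": 0,"rz": 0,"claw": 1},
    {"dx": 49,"dy": 0,"dz": -23,"rx": 0,"ry": 0,"rz": 0,"claw": 1},
    {"dx": 61,"dy": 0,"dz": -27,"rx": 0,"ry": 0,"rz": 0,"claw": 1},
    {"dx": 74,"dy": 0,"dz": -30,"rx": 0,"ry": 0,"rz": 0,"claw": 1},
    {"dx": 86,"dy": 0,"dz": -33,"rx": 0,"ry": 0,"rz": 0,"claw": 1},
    {"dx": 98,"dy": 0,"dz": -35,"rx": 0,"ry": 0,"rz": 0,"claw": 1},
    {"dx": 111,"dy": 0,"dz": -36,"rx": 0,"ry": 0,"rz": 0,"claw": 1}
  ]
}}

```text
time_s: 9.02
ee_pos: [0.5532, -0.0482, 0.1965]
tool_rot: [-0.056, 0.911, 0.137, 0.385]
wrist_force: [-2.2, -2.0, 0.3]
width: 0.002
grasp_force: 1.0
```

Run:
```python
from m import *
pts=[]
for th in np.linspace(0.4,1.2,9):
    a=th+.178; pts.append(((-.254*np.cos(a)+.0046,0,.065+.254*np.sin(a)-.0268),.8))
go(*pts)
im,d=ctrl.camera('wrist')
ctrl.camera('scene')
for c in('wrist','scene'):
  for x in ctrl.tip_of(c,'screen_handle')[:2]:print(press(x['point']),x['score'])
```

```text
t 9.025 press [-0.1925  0.0003  0.1965] F [-2.7027 -1.2742  0.2564]
d mm [-24.9441   0.1167   2.36  ] r [-0.0006  0.0001  0.0058]
d mm [ 0.186   0.2595 -1.2564] r [-0.0006  0.0001  0.0058]
d mm [25.5516  0.4052 -2.3458] r [-0.0006  0.0001  0.0058]
d mm [50.8993  0.5525 -0.8975] r [-0.0006  0.0001  0.0058]
d mm [75.9757  0.6998  3.0743] r [-0.0006  0.0001  0.0058]
d mm [100.5303   0.8456   9.5296] r [-0.0006  0.0001  0.0058]
d mm [124.3178   0.9886  18.4042] r [-0.0006  0.0001  0.0058]
d mm [147.1005   1.1272  29.6092] r [-0.0006  0.0001  0.0058]
d mm [168.6507   1.2601  43.0328] r [-0.0006  0.0001  0.0058]
[-0.1937 -0.0006  0.2235] 0.79
[-0.1923  0.004   0.2236] 0.87
```

{"fn": "carry_out", "kwargs": {
  "commands": [
    {"dx": 13,"dy": 0,"dz": -2,"rx": 0,"ry": 0,"rz": 0,"claw": 1},
    {"dx": 26,"dy": 0,"dz": -2,"rx": 0,"ry": 0,"rz": 0,"claw": 1},
    {"dx": 39,"dy": 0,"dz": -2,"rx": 0,"ry": 0,"rz": 0,"claw": 1},
    {"dx": 51,"dy": 0,"dz": -1,"rx": 0,"ry": 0,"rz": 0,"claw": 1},
    {"dx": 64,"dy": 0,"dz": 1,"rx": 0,"ry": 0,"rz": 0,"claw": 1},
    {"dx": 76,"dy": 0,"dz": 3,"rx": 0,"ry": 0,"rz": 0,"claw": 1},
    {"dx": 88,"dy": 0,"dz": 6,"rx": 0,"ry": 0,"rz": 0,"claw": 1},
    {"dx": 101,"dy": 1,"dz": 10,"rx": 0,"ry": 0,"rz": 0,"claw": 1},
    {"dx": 124,"dy": 1,"dz": 18,"rx": 0,"ry": 0,"rz": 0,"claw": 1},
    {"dx": 147,"dy": 1,"dz": 30,"rx": 0,"ry": 0,"rz": 0,"claw": 1}
  ]
}}

```text
time_s: 10.48
ee_pos: [0.6725, -0.0126, 0.2807]
tool_rot: [-0.056, 0.911, 0.137, 0.385]
wrist_force: [0.3, -0.8, -0.1]
width: 0.003
grasp_force: 0.3
```

Run:
```python
from m import *
go(((-.25,-.03,.28),.8),((-.2,-.1,.2),.4))
im,d=ctrl.camera('wrist')
ctrl.camera('scene')
for c in('wrist','scene'):
  for x in ctrl.tip_of(c,'screen_handle')[:2]:
    q=press(x['point']);print(q,x['score'],np.arctan2(q[2]-.065,-q[0])-.178)
print(cur()[2]['joint_pos'])
```

```text
t 10.475 press [-0.068  -0.      0.2807] F [ 0.0802 -0.8844 -0.0611]
d mm [-127.5036   29.1669 -130.0331] r [-0.0009  0.0006  0.0055]
d mm [-150.3862   99.126   -38.4792] r [ 0.0002 -0.3994  0.0056]
[-0.0688 -0.0055  0.3085] 0.88 1.1174141203890922
[-0.0603  0.0032  0.3084] 0.71 1.1498226419809667
[-0.003  -0.0027 -0.0039] 0.17 -1.7054293570025887
[-0.3633  0.3304  1.4811  0.6797  0.7709  0.5472]
```

Past balance. I'll retreat back and up, and let the screen finish.

{"fn": "carry_out", "kwargs": {
  "commands": [
    {"dx": -8,"dy": 3,"dz": -20,"rx": 0,"ry": 0,"rz": 0,"claw": 1},
    {"dx": -35,"dy": 8,"dz": -45,"rx": 0,"ry": 0,"rz": 0,"claw": 1},
    {"dx": -65,"dy": 14,"dz": -75,"rx": 0,"ry": 0,"rz": 0,"claw": 1},
    {"dx": -95,"dy": 20,"dz": -100,"rx": 0,"ry": 0,"rz": 0,"claw": 1},
    {"dx": -127,"dy": 29,"dz": -130,"rx": 0,"ry": 0,"rz": 0,"claw": 1},
    {"dx": -127,"dy": 29,"dz": -130,"rx": 0,"ry": 0,"rz": 0,"claw": 1},
    {"dx": -127,"dy": 29,"dz": -130,"rx": 0,"ry": 0,"rz": 0,"claw": 1},
    {"dx": -127,"dy": 29,"dz": -130,"rx": 0,"ry": 0,"rz": 0,"claw": 1},
    {"dx": -127,"dy": 29,"dz": -130,"rx": 0,"ry": 0,"rz": 0,"claw": 1},
    {"dx": -127,"dy": 29,"dz": -130,"rx": 0,"ry": 0,"rz": 0,"claw": 1}
  ]
}}

```text
time_s: 11.92
ee_pos: [0.5073, -0.0929, 0.2807]
tool_rot: [-0.056, 0.911, 0.137, 0.386]
wrist_force: [-0.1, 1.1, 0.1]
width: 0.003
grasp_force: 0.0
```

```bash
cat > look.py <<'E'
from m import *
import sys
for c in('wrist','scene','top'):
  im,d=ctrl.camera(c)
  if len(sys.argv)>1:cv2.imwrite(f'pics/{c}{sys.argv[1]}.png',im)
  for t in('screen_handle','blank','blank_edge','side_stop','screen_hinge','ink_jar','tape_roll'):
    for x in ctrl.tip_of(c,t)[:1]:
      q=press(x['point']);print(c,t,q,round(x['score'],2),round(np.arctan2(q[2]-.065,-q[0])-.178,2) if 'handle' in t else '')
  if c!='scene':
   for x in ctrl.silhouettes(c,'blank')[:1]:
    ys,xs=np.nonzero(x['mask']);k=ctrl.calibration(c);K=k['mtx']
    if c=='wrist':
      p,R,s=cur();T=np.eye(4);T[:3,:3]=R.as_matrix();T[:3,3]=p;T=T@k['tool_from_camera']
    else: T=np.linalg.inv(k['world_to_cam'])
    ray=np.c_[(xs-K[0,2])/K[0,0],(ys-K[1,2])/K[1,1],np.ones(len(xs))]@T[:3,:3].T
    q=T[:3,3]+ray*((.045-T[2,3])/ray[:,2])[:,None]
    q=press(q)[:,:2]*1e3;r=cv2.minAreaRect(q.astype(np.float32));print(c,'rect',r,x['score'],cv2.boxPoints(r).tolist())
E
python3 look.py 4; python3 -c "
from m import *
go(((-.25,-.1,.2),.5))"
```

```text
wrist blank [-0.1551  0.0153  0.0277] 0.94 
wrist blank_edge [-0.1526  0.0571  0.0414] 0.85 
wrist side_stop [-0.1603  0.1032  0.0349] 0.84 
wrist screen_hinge [-0.0027 -0.0011  0.0642] 0.94 
wrist ink_jar [-0.1088  0.1706  0.0291] 0.87 
wrist tape_roll [-0.0511 -0.1688  0.031 ] 0.78 
wrist rect ((-143.2685546875, 13.491016387939453), (83.52030944824219, 85.1980209350586), 84.68768310546875) 0.78 [[-189.5509490966797, -24.1457576751709], [-104.71885681152344, -32.033782958984375], [-96.98616027832031, 51.12779235839844], [-181.81825256347656, 59.01581573486328]]
scene screen_handle [-0.0107 -0.001   0.3168] 0.9 1.35
scene blank_edge [-0.1539  0.0533  0.0362] 0.91 
scene side_stop [-0.1589  0.1047  0.0366] 0.97 
scene screen_hinge [-0.0017 -0.0041  0.0637] 0.79 
scene ink_jar [-0.1053  0.1714  0.0273] 0.61 
scene tape_roll [-0.0475 -0.1654  0.031 ] 0.85 
top screen_handle [-0.0098 -0.0047  0.3155] 0.83 1.35
top blank [-0.1572  0.0122  0.0339] 0.93 
top blank_edge [-0.1498  0.0541  0.0369] 0.88 
top side_stop [-0.1617  0.1021  0.0368] 0.89 
top screen_hinge [0.0003 0.0018 0.0634] 0.61 
top ink_jar [-0.1062  0.1703  0.0332] 0.74 
top tape_roll [-0.4338 -0.3734  0.0017] 0.66 
top rect ((-154.92901611328125, 13.354068756103516), (82.7836685180664, 113.90848541259766), 85.62625122070312) 0.67 [[-214.8740234375, -23.573768615722656], [-101.29727172851562, -32.26068115234375], [-94.9840087890625, 50.28190612792969], [-208.56076049804688, 58.96881866455078]]
t 13.225 press [-0.2497 -0.0297  0.2808] F [-0.3528  0.4272  0.6137]
d mm [-58.6315  69.962   56.0039] r [ 0.0007 -0.3007  0.0061]
```

View pics/wrist4.png

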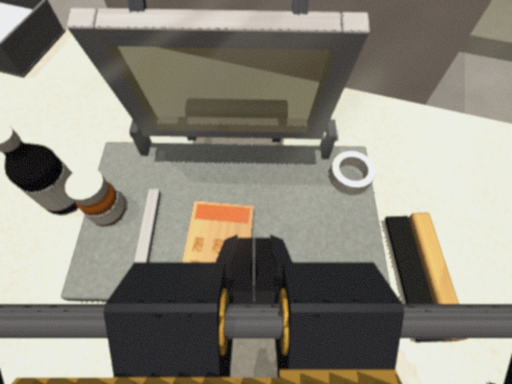

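The screen stands raised at 1.35. In the wrist view the blank is near (218,232), to the right of the stop strip at (147,225). I'll lower to the blank's right side.

```bash
python3 -c "
from m import *
go(((-.2,-.08,.15),.35),((-.155,-.08,.06),.35),((-.155,-.08,.039),.35))"
```

```text
t 13.225 press [-0.2497 -0.0297  0.2808] F [-0.3528  0.4272  0.6137]
d mm [-59.5912  49.9688 126.7099] r [ 0.0012 -0.4507  0.006 ]
d mm [-92.8662  49.7842 221.6717] r [ 0.0012 -0.4507  0.006 ]
d mm [-107.9405   49.6954  236.2922] r [ 0.0012 -0.4507  0.006 ]
```

{"fn": "carry_out", "kwargs": {
  "commands": [
    {"dx": -15,"dy": 12,"dz": 30,"rx": 0,"ry": -0.11,"rz": 0,"claw": 1},
    {"dx": -30,"dy": 25,"dz": 60,"rx": 0,"ry": -0.22,"rz": 0,"claw": 1},
    {"dx": -45,"dy": 38,"dz": 95,"rx": 0,"ry": -0.33,"rz": 0,"claw": 1},
    {"dx": -60,"dy": 50,"dz": 127,"rx": 0,"ry": -0.45,"rz": 0.006,"claw": 1},
    {"dx": -70,"dy": 50,"dz": 160,"rx": 0,"ry": -0.45,"rz": 0.006,"claw": 1},
    {"dx": -82,"dy": 50,"dz": 195,"rx": 0,"ry": -0.45,"rz": 0.006,"claw": 1},
    {"dx": -93,"dy": 50,"dz": 222,"rx": 0,"ry": -0.45,"rz": 0.006,"claw": 1},
    {"dx": -93,"dy": 50,"dz": 222,"rx": 0,"ry": -0.45,"rz": 0.006,"claw": 1},
    {"dx": -93,"dy": 50,"dz": 222,"rx": 0,"ry": -0.45,"rz": 0.006,"claw": 1}
  ]
}}

```text
time_s: 14.35
ee_pos: [0.6125, -0.1147, 0.0607]
tool_rot: [-0.025, 0.974, 0.143, 0.173]
wrist_force: [0.0, -0.3, 0.5]
width: 0.006
grasp_force: 0.0
```

Run:
```python
from m import *
go(((-.155,-.08,.038),.35),((-.155,-.05,.038),.35),((-.155,0.0,.038),.35),((-.155,0.005,.038),.35))
im,d=ctrl.camera('wrist');cv2.imwrite('pics/w5.png',im)
for t in('blank','blank_edge','side_stop'):
  for x in ctrl.tip_of('wrist',t)[:1]:print(t,press(x['point']),x['score'])
```

```text
t 14.35 press [-0.1548 -0.0805  0.0607] F [-0.0756 -0.2993  0.4604]
d mm [-7.9728 -0.545  21.2212] r [ 0.0019 -0.0015 -0.0001]
d mm [ -7.9752 -30.545   21.1644] r [ 0.0019 -0.0015 -0.0001]
d mm [ -7.9794 -80.5449  21.0698] r [ 0.0019 -0.0015 -0.0001]
d mm [ -7.9798 -85.5449  21.0603] r [ 0.0019 -0.0015 -0.0001]
blank [-0.1497  0.0161  0.029 ] 0.8
blank_edge [-0.15    0.054   0.0412] 0.83
```

View pics/w5.png

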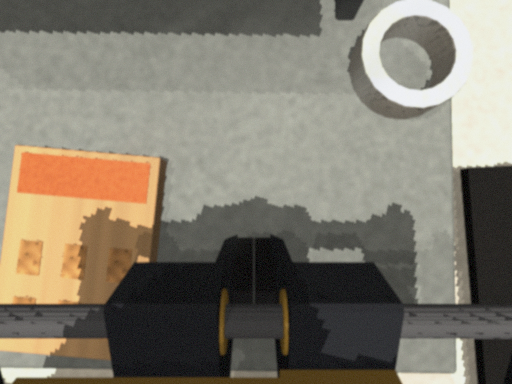

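The blank's right edge is at column ~160 with the closed fingers (col 255) clear to its right. I'll lower them and push.

{"fn": "carry_out", "kwargs": {
  "commands": [
    {"dx": -4,"dy": 0,"dz": 11,"rx": 0,"ry": 0,"rz": 0,"claw": 1},
    {"dx": -8,"dy": 0,"dz": 21,"rx": 0,"ry": 0,"rz": 0,"claw": 1},
    {"dx": -8,"dy": -10,"dz": 21,"rx": 0,"ry": 0,"rz": 0,"claw": 1},
    {"dx": -8,"dy": -20,"dz": 21,"rx": 0,"ry": 0,"rz": 0,"claw": 1},
    {"dx": -8,"dy": -27,"dz": 21,"rx": 0,"ry": 0,"rz": 0,"claw": 1},
    {"dx": -8,"dy": -34,"dz": 21,"rx": 0,"ry": 0,"rz": 0,"claw": 1},
    {"dx": -8,"dy": -41,"dz": 21,"rx": 0,"ry": 0,"rz": 0,"claw": 1},
    {"dx": -8,"dy": -48,"dz": 21,"rx": 0,"ry": 0,"rz": 0,"claw": 1},
    {"dx": -8,"dy": -55,"dz": 21,"rx": 0,"ry": 0,"rz": 0,"claw": 1},
    {"dx": -8,"dy": -62,"dz": 21,"rx": 0,"ry": 0,"rz": 0,"claw": 1}
  ]
}}

```text
time_s: 15.8
ee_pos: [0.5943, -0.0548, 0.0373]
tool_rot: [-0.025, 0.974, 0.143, 0.173]
wrist_force: [0.2, -0.5, 0.5]
width: 0.004
grasp_force: 0.4
```

```bash
python3 look.py 6; python3 -c "
from m import *
go(((-.155,.005,.038),.35))"
```

```text
wrist screen_handle [-0.153   0.08    0.0403] 0.73 -0.34
wrist blank [-0.1547  0.0375  0.0287] 0.57 
wrist blank_edge [-0.1553  0.0771  0.04  ] 0.91 
wrist rect ((-157.7147674560547, 35.73789596557617), (81.46757507324219, 109.72223663330078), 87.42044830322266) 0.72 [[-214.35357666015625, -2.4855117797851562], [-104.74252319335938, -7.4237213134765625], [-101.07595825195312, 73.9613037109375], [-210.68701171875, 78.8995132446289]]
scene screen_handle [-0.0085  0.002   0.3151] 0.84 1.36
scene blank [-0.155   0.0385  0.0301] 0.68 
scene blank_edge [-0.1581  0.0747  0.0358] 0.87 
scene side_stop [-0.1585  0.1054  0.0343] 0.64 
scene screen_hinge [-0.0026 -0.003   0.0629] 0.82 
scene tape_roll [-0.048  -0.1675  0.0278] 0.67 
top screen_handle [-0.0109 -0.0042  0.3183] 0.65 1.35
top blank [-0.1593  0.0373  0.028 ] 0.74 
top blank_edge [-0.1489  0.0769  0.0385] 0.58 
top side_stop [-0.1608  0.1018  0.0354] 0.74 
top screen_hinge [0.0011 0.0054 0.0677] 0.85 
top ink_jar [-0.1083  0.1687  0.0348] 0.75 
top tape_roll [-0.0551 -0.1722  0.0301] 0.58 
top rect ((-143.63536071777344, 36.042510986328125), (84.37777709960938, 79.45979309082031), 89.70185089111328) 0.66 [[-183.58425903320312, -5.939064025878906], [-104.12554168701172, -6.352546691894531], [-103.68646240234375, 78.02408599853516], [-183.14517211914062, 78.43756866455078]]
t 17.1 press [-0.1551 -0.0183  0.0371] F [-0.6214  0.7074  0.1186]
d mm [  0.3907 -23.2528  -0.8016] r [ 0.0012 -0.0007 -0.0003]
```

{"fn": "carry_out", "kwargs": {
  "commands": [
    {"dx": 0,"dy": -6,"dz": 0,"rx": 0,"ry": 0,"rz": 0,"claw": 1},
    {"dx": 0,"dy": -12,"dz": 0,"rx": 0,"ry": 0,"rz": 0,"claw": 1},
    {"dx": 0,"dy": -17,"dz": 0,"rx": 0,"ry": 0,"rz": 0,"claw": 1},
    {"dx": 0,"dy": -20,"dz": 0,"rx": 0,"ry": 0,"rz": 0,"claw": 1},
    {"dx": 0,"dy": -22,"dz": 0,"rx": 0,"ry": 0,"rz": 0,"claw": 1},
    {"dx": 0,"dy": -24,"dz": 0,"rx": 0,"ry": 0,"rz": 0,"claw": 1},
    {"dx": 0,"dy": -24,"dz": 0,"rx": 0,"ry": 0,"rz": 0,"claw": 1}
  ]
}}

```text
time_s: 17.98
ee_pos: [0.5873, -0.032, 0.0371]
tool_rot: [-0.025, 0.974, 0.143, 0.173]
wrist_force: [-0.3, 0.5, 0.6]
width: 0.002
grasp_force: 0.0
```

{"fn": "carry_out", "kwargs": {
  "commands": [
    {"dx": 0,"dy": -1,"dz": 0,"rx": 0,"ry": 0,"rz": 0,"claw": 1},
    {"dx": 0,"dy": -2,"dz": 0,"rx": 0,"ry": 0,"rz": 0,"claw": 1},
    {"dx": 0,"dy": -2,"dz": 0,"rx": 0,"ry": 0,"rz": 0,"claw": 1}
  ]
}}

```text
time_s: 18.35
ee_pos: [0.5874, -0.0306, 0.0374]
tool_rot: [-0.024, 0.974, 0.143, 0.173]
wrist_force: [2.8, -3.1, 0.7]
width: 0.008
grasp_force: 1.8
```

```bash
python3 look.py 7|grep -E 'blank|rect|stop'; python3 -c "
from m import *
go(((-.155,.01,.038),.35))"
```

```text
wrist blank [-0.1597  0.0611  0.0254] 0.62 
wrist blank_edge [-0.1562  0.1035  0.042 ] 0.57 
wrist side_stop [-0.1619  0.1048  0.0381] 0.74 
wrist rect ((-157.40988159179688, 61.14106750488281), (81.23665618896484, 107.22488403320312), 89.08074188232422) 0.75 [[-211.66708374023438, 21.388092041015625], [-104.45599365234375, 19.66783905029297], [-103.15267944335938, 100.89404296875], [-210.36376953125, 102.61429595947266]]
scene blank [-0.1568  0.0614  0.0297] 0.87 
scene blank_edge [-0.1625  0.1018  0.0372] 0.84 
scene side_stop [-0.1602  0.1061  0.0349] 0.62 
top blank [-0.162   0.0612  0.0298] 0.85 
top blank_edge [-0.1535  0.1008  0.0419] 0.5 
top side_stop [-0.1593  0.1001  0.0361] 0.77 
top rect ((-129.1321563720703, 65.20414733886719), (75.00462341308594, 86.17207336425781), 50.657623291015625) 0.79 [[-186.22837829589844, 63.51544952392578], [-119.58534240722656, 8.886405944824219], [-72.03593444824219, 66.8928451538086], [-138.67897033691406, 121.52188873291016]]
t 19.65 press [-0.1547  0.0072  0.0374] F [ 4.2565 -4.3457 -1.2219]
d mm [-0.0437 -2.7642 -0.7043] r [ 0.0022 -0.0017 -0.0003]
```

View pics/wrist7.png

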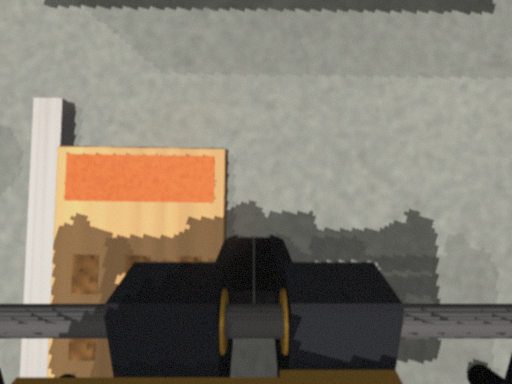

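The blank's left edge (cols 58→48) lies against the strip, and the push force has risen to about 4 N. I'll press a little more, then back off and up.

{"fn": "carry_out", "kwargs": {
  "commands": [
    {"dx": 0,"dy": -1,"dz": 0,"rx": 0,"ry": 0,"rz": 0,"claw": 1},
    {"dx": 0,"dy": -2,"dz": 0,"rx": 0,"ry": 0,"rz": 0,"claw": 1},
    {"dx": 0,"dy": -2,"dz": 0,"rx": 0,"ry": 0,"rz": 0,"claw": 1},
    {"dx": 0,"dy": -2,"dz": 0,"rx": 0,"ry": 0,"rz": 0,"claw": 1}
  ]
}}

```text
time_s: 20.15
ee_pos: [0.5876, -0.0303, 0.0378]
tool_rot: [-0.023, 0.974, 0.143, 0.174]
wrist_force: [3.4, -11.9, 0.1]
width: 0.007
grasp_force: 6.2
```

{"fn": "carry_out", "kwargs": {
  "commands": [
    {"dx": 0,"dy": 4,"dz": 0,"rx": 0,"ry": 0,"rz": 0,"claw": 1},
    {"dx": 0,"dy": 15,"dz": 0,"rx": 0,"ry": 0,"rz": 0,"claw": 1},
    {"dx": 0,"dy": 35,"dz": 0,"rx": 0,"ry": 0,"rz": 0,"claw": 1},
    {"dx": 0,"dy": 40,"dz": -30,"rx": 0,"ry": 0,"rz": 0,"claw": 1},
    {"dx": 0,"dy": 40,"dz": -80,"rx": 0,"ry": 0,"rz": 0,"claw": 1},
    {"dx": -20,"dy": 40,"dz": -130,"rx": 0,"ry": 0,"rz": 0,"claw": 1},
    {"dx": -40,"dy": 40,"dz": -180,"rx": 0,"ry": 0,"rz": 0,"claw": 1},
    {"dx": -50,"dy": 40,"dz": -200,"rx": 0,"ry": 0,"rz": 0,"claw": 1},
    {"dx": -50,"dy": 40,"dz": -200,"rx": 0,"ry": 0,"rz": 0,"claw": 1}
  ]
}}

```text
time_s: 21.28
ee_pos: [0.4868, -0.1009, 0.2089]
tool_rot: [-0.024, 0.974, 0.142, 0.174]
wrist_force: [0.3, 0.3, -0.4]
width: 0.006
grasp_force: 0.0
```

```bash
python3 look.py 8|grep -E 'blank|rect|stop|handle'; python3 -c "
from m import *
go()"
```

```text
wrist blank [-0.1594  0.0606  0.0283] 0.86 
wrist blank_edge [-0.1604  0.1005  0.0428] 0.6 
wrist side_stop [-0.1595  0.1013  0.0361] 0.74 
wrist rect ((-160.3585205078125, 61.91134262084961), (82.0419921875, 112.98458099365234), 89.6485595703125) 0.63 [[-217.1013641357422, 21.237628936767578], [-104.11890411376953, 20.544612884521484], [-103.61567687988281, 102.58505249023438], [-216.59814453125, 103.278076171875]]
scene blank [-0.1554  0.0642  0.0305] 0.55 
scene blank_edge [-0.1607  0.0987  0.0394] 0.87 
scene side_stop [-0.1588  0.1047  0.0359] 0.89 
top screen_handle [-0.0096 -0.0042  0.3175] 0.9 1.35
top blank [-0.1582  0.062   0.0301] 0.86 
top blank_edge [-0.1549  0.0979  0.0376] 0.83 
top side_stop [-0.162   0.1012  0.0384] 0.91 
top rect ((-160.0031280517578, 61.502662658691406), (81.00054931640625, 108.33515167236328), 89.29166412353516) 0.7 [[-214.66725158691406, 21.675128936767578], [-106.34037780761719, 20.335834503173828], [-105.33900451660156, 101.3302001953125], [-213.66587829589844, 102.66949462890625]]
t 22.575 press [-0.2708 -0.03    0.2078] F [-0.3829 -0.0787 -0.6195]
```

View pics/wrist8.png

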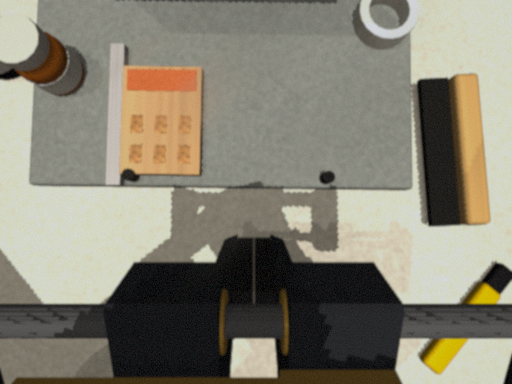

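The blank's left edge (cols 125→120) runs flush along the strip, the screen is up, and the robot touches nothing.

```bash
python3 -c "
from m import *
print(ctrl.finish_job())"
```

```text
the job is handed in; nothing more can be done
None
```

I handed the job in: the screen stands raised at its stop (about 1.35 rad), and the blank lies flush along the side stop; no verdict was returned.

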